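# Load the slide cassette into the slide reader

### The job

With the fingertips, press the red lock button down and keep it down while you slide the carriage with the blue slide cassette into the white slide reader, all the way to its end stop. Then let go so that the button springs up and locks the carriage there, and move clear. Lift nothing, and leave the dropper bottle, specimen cup and jar where they stand.

Things in the scene. Friction and masses are not known exactly. Their poses are not given: they have to be found in the camera images.
- dock: Fixed slide reader with loading rail. Origin on the bench at the middle of the button's path, z up; the carriage slides along its +y axis into the reader. Aluminium base 130 mm wide (x), from y = -115 to +255 mm. White hood with a tunnel for the cassette: y = +105 to +255 mm, 172 mm wide, 105 mm tall. A brass-toothed lock rack, 33 mm high, stands along the +x side of the path.
- end_stop (a point): Middle of the face of the orange end stop (14 mm wide, 43 mm high) on the dock's -x side; an orange lug on the carriage meets it when the carriage is fully home, at carriage = 0.120.
- carriage (a joint): Position of the carriage along the dock's +y axis, m: 0 fully out, 0.120 at the end stop; starts locked at 0 (up to 1 mm off). The button's centre is at dock x = 0, y = this - 70 mm. Slides with about 2 N of friction while the button is held down and stays where left. With the button up the lock catches in gaps 20 mm apart (0, 0.020, ... 0.120, 1 mm play, a few more if forced), the last at the end stop.
- lock_button (a joint): How far the red lock button is pressed straight down, m: 0 up, 0.008 fully down. It takes 2.5 N to start and 7.5 N to hold fully down; the lock is free beyond 0.005. It springs up when let go.
- button_top (a point): Centre of the top face of the red lock button, a paddle 36 mm (dock x) by 26 mm (dock y) riding on the carriage; moves with it. 55 mm above the bench when up, 47 mm when fully down; the black bezel round it is 45 mm high. 20 mm from it towards +y rises the cassette's rear face: a fingertip pressing the button can push against it. At the end stop it is 55 mm short of the hood.
- cassette_back (a point): Middle of the top edge of the blue slide cassette's upright rear face, 62 mm above the bench; the cassette is part of the carriage, 90 mm wide and 100 mm long towards dock +y.
- dropper: Amber dropper bottle, 34 mm across, 88 mm tall, loose; origin under its centre. Leave it alone.
- cup: Pale specimen cup with orange lid, 58 mm across, 60 mm tall, loose; origin under its centre. Leave it alone.
- jar: White jar with green cap, 46 mm across, 58 mm tall, loose; origin under its centre. Leave it alone.

How it is judged:
By the outcome, as a careful person would: the job done as asked, in the order asked, and still so for the second after the job is handed in, with the robot touching nothing.
It also fails if it takes over 32 s, if anything falls off the work surface, if the arm or the gripper's body presses on something with over 40 N, if the wrist force passes 120 N, or if a joint passes its speed limit or range.

### The arm

A 6-joint arm with a two-finger parallel gripper is mounted at the origin on the work surface. World frame = base frame: x ahead of the robot, y to its left, z up, the work surface at z = 0. Lengths are in m, angles in rad, forces in N, time in s.
With the tool pointing down it reaches from about 0.3 to 0.775 m from the base axis. Payload 14.6 kg.
Tool frame: the origin (TCP) lies on the centre line of the jaws, within the pads' length; the fingertips stand 25 mm ahead of it and the grasp point (between the pads) lies 6 mm ahead of it (ctrl.tip_reach is the distance from the TCP to the fingertips, in m); z points along the fingers, y is the line along which they close (so a half turn about z gives the same grasp; the last joint's range is limited). The gripper opens to 94 mm and grips with 3 to 60 N. Pads are 16 mm wide; open, the fingers measure 119 mm over their backs; the gripper's body (75 mm by 177 mm) begins 78 mm behind the grasp point.
Start: joints at [-1.323, 0.3, 1.521, -0, 1.321, -0.067], TCP at [0.17, -0.523, 0.23] pointing down, gripper open.
Joint ranges: [-3.03, 3.03], [-0.79, 2.21], [0.23, 2.52], [-1.04, 4.18], [0, 3.07], [-2.55, 2.55]. Speed limits (rad/s): [2.22, 2.22, 2.57, 3.14, 3.14, 3.14].

### API

Orientations are given as [roll, pitch, yaw] about the fixed x, y, z axes, in that order (R = Rz(yaw) Ry(pitch) Rx(roll)).
In Python, from station import ctrl gives the robot as it stands. The module is installed in compiled form; this text tells all that it offers.
- The arm moves only by the tool apply_moves, never from a script. Its argument "deltas" is a list of rows, each a list of 7 numbers: the closure in counts, from 0 (fully open) to 255 (shut), then the shift along the world's x, y, z in cm, then the turn, a rotation vector about the world's x, y, z in rad. In form: [[jaw, tx, ty, tz, ax, ay, az], ...]. A call has 1 to 10 rows; each row shifts and turns the commanded pose from where the row before left it; what a row does not reach is not made up. A row lasts 1/10 s, in which the tool goes at most 50 mm and 8.59 degrees, less where a joint would pass 70% of its speed; a pose out of reach is approached as far as the arm can. A call with a gripper value outside its range is refused whole. The fingers move at their own pace and stop on an object; "grip_force" is the grip in N (left out, the last holds). Time passes only in rows, so rows that do not move let the fingers close. It gives the time, the measured TCP pose, the force, the opening and the grip force at its end, in the units of the state.
- ctrl.get_obs(): the state, without advancing time (a new reading comes with each control period).
- ctrl.camera(name): name is "scene" or "top"; returns a dict with "img" (400x640x3 uint8, red, green, blue), "K" (3x3 intrinsics, pixels), "k1" (the pictures are not rectified: a ray, as slopes to the right and down, at radius r is drawn at 1 + k1 r^2 times it, then the intrinsics apply), "pose" (4x4, takes a point from camera to world coordinates). Camera axes: x right, y up, looking along -z (the intrinsics and any distortion apply to the point x, -y, -z); pixel columns grow to the right and rows downward; lengths in m; the calibration is good to about 2 mm. A picture is of the moment at which its call begins. There is no depth.
- ctrl.hand_in(): hands the job in; it is judged then, once.
The state is a dict: "time_s": time; "qpos": joint angles; "joint_vel": joint speeds; "tau": joint torques, N m; "ee_pos": TCP position; "eef_rot": TCP orientation; "force": force on the tool from outside, world axes, zero at the start; "moment": the same for the moment, N m; "grip_width": finger opening in m; "grip_force": force on a finger pad.
Only numpy, scipy, OpenCV 4.12 (cv2) and the standard library are available. Lean on these libraries where they do the work, as an engineer would, in place of code of your own. Each camera call takes 0.05 s, during which the arm holds its last target. There are 200 camera calls.

## Working session

There is one attempt and no reset: what is moved stays moved. The work goes in short steps, Python scripts to look and compute and a tool call to move; the robot and the scene stay as the last step left them, time stands still between calls to the robot, and variables do not carry over. Pictures are saved under pics/ and viewed, at most 10 in all, crops included, and the job is handed in when it is done.

Besides the shell and the picture viewer there is one more tool, called after "Request:" in YAML: its name, and indented under it one key for each argument. apply_moves: Moves the arm, as the interface text tells. Its arguments: {"type":"object","properties":{"deltas":{"type":"array"},"grip_force":{"type":"number"}},"required":["deltas"]}

```bash
mkdir -p pics
cat > h.py <<'E'
import numpy as np, cv2, pickle
def snap(n,tag):
    from station import ctrl
    c=ctrl.camera(n); cv2.imwrite(f'pics/{tag}.png',c['img'][:,:,::-1]); pickle.dump(c,open(f'pics/{tag}.pkl','wb')); return c
def load(tag): return pickle.load(open(f'pics/{tag}.pkl','rb'))
def ray(c,u,v):
    K=np.array(c['K']); d=np.array([(u-K[0,2])/K[0,0],(v-K[1,2])/K[1,1]]); s=d.copy()
    for _ in range(20): s=d/(1+c['k1']*(s@s))
    P=np.array(c['pose']); return P[:3,3],P[:3,:3]@np.array([s[0],-s[1],-1])
def atz(c,u,v,z):
    o,d=ray(c,u,v); return o+d*(z-o[2])/d[2]
def proj(c,p):
    P=np.array(c['pose']); q=P[:3,:3].T@(np.array(p)-P[:3,3]); s=np.array([q[0],-q[1]])/-q[2]
    s=s*(1+c['k1']*(s@s)); K=np.array(c['K']); return np.array([K[0,0]*s[0]+K[0,2],K[1,1]*s[1]+K[1,2]])
E
python3 - <<'E'
from h import *
for n in('top','scene'):
    c=snap(n,n+'0'); print(c['K'],c['k1'],np.round(c['pose'],3))
E
```

```text
[[454.23412098   0.         314.18069018]
 [  0.         454.23412098 199.07395921]
 [  0.           0.           1.        ]] -0.06796505070940691 [[ 0.087  0.975 -0.203  0.435]
 [-0.996  0.084 -0.021 -0.043]
 [-0.003  0.204  0.979  0.705]
 [ 0.     0.     0.     1.   ]]
[[487.37862087   0.         316.73872214]
 [  0.         487.37862087 191.03804984]
 [  0.           0.           1.        ]] -0.09304906589206932 [[-0.163 -0.723  0.671  1.171]
 [ 0.987 -0.118  0.112  0.059]
 [-0.002  0.681  0.733  0.707]
 [ 0.     0.     0.     1.   ]]
```

View pics/top0.png

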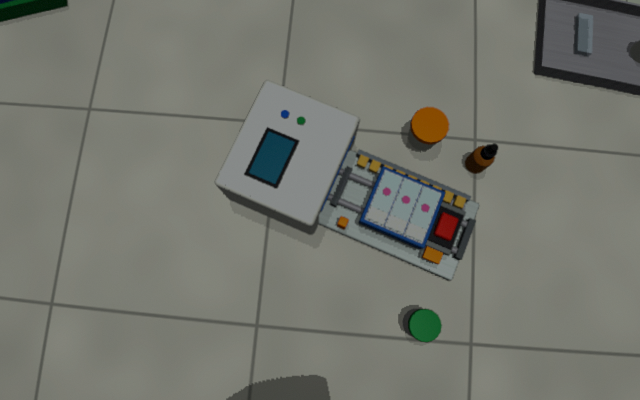

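View pics/scene0.png

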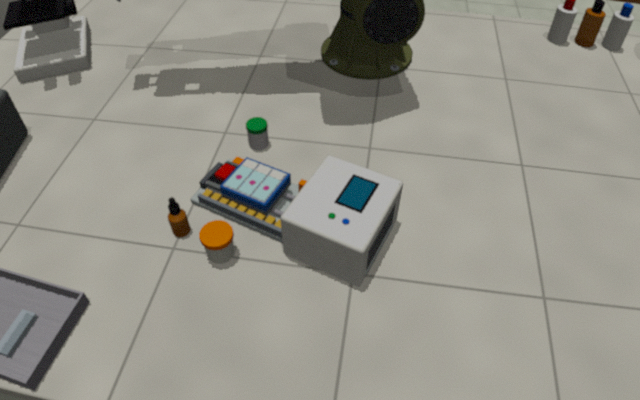

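The top view shows the button at about (447,226), the cassette at (403,205) and the hood at about (288,152). The cup is at (430,125), the dropper at (482,158) and the jar at (424,325). The slide direction runs left and slightly up in the image, which is world +y and a little +x. I'll crop for finer pixel positions.

Run:
```python
from h import *
a=cv2.imread('pics/top0.png')[140:290,310:490]; a=cv2.resize(a,None,fx=4,fy=4,interpolation=cv2.INTER_CUBIC)
cv2.imwrite('pics/cropt.png',a)
b=cv2.imread('pics/scene0.png')[145:245,180:320]; cv2.imwrite('pics/crops.png',cv2.resize(b,None,fx=5,fy=5,interpolation=cv2.INTER_CUBIC))
```

```text
(no output)
```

View pics/cropt.png

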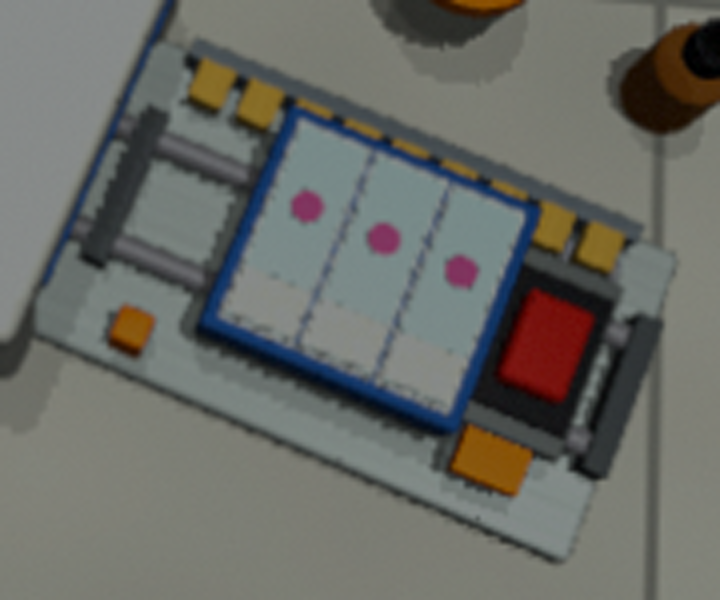

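View pics/crops.png

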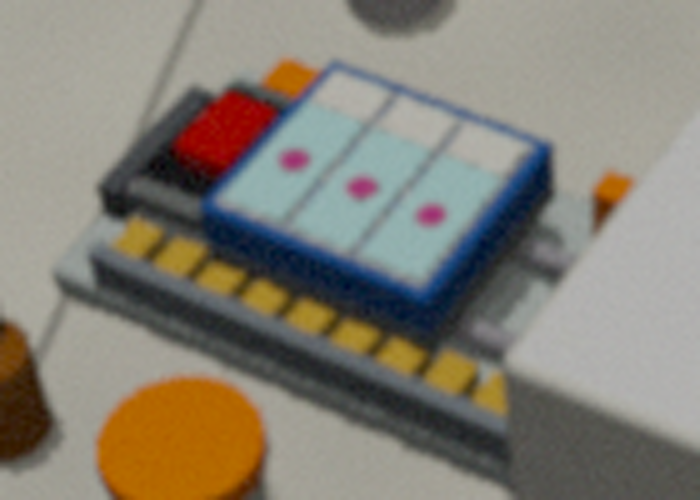

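Run:
```python
from h import *
from scipy.optimize import least_squares
from station import ctrl
t,s=load('top0'),load('scene0')
T=lambda u,v:(310+(u-1.5)/4,140+(v-1.5)/4); S=lambda u,v:(180+(u-2)/5,145+(v-2)/5)
# dock-frame pts: cassette top corners (rear+x, rear-x, front-x, front+x); carriage=0: rear y=-50
D=np.array([[.045,-.05,.062],[-.045,-.05,.062],[-.045,.05,.062],[.045,.05,.062]])
tp=[T(538,208),T(455,432),T(203,330),T(295,105)]; sp=[S(207,205),S(338,62),S(550,145),S(425,297)]
W=lambda q,d:np.r_[q[0]+np.cos(q[2])*d[0]-np.sin(q[2])*d[1],q[1]+np.sin(q[2])*d[0]+np.cos(q[2])*d[1],d[2]]
for nm,cs in(('top',[(t,tp)]),('scene',[(s,sp)]),('both',[(t,tp),(s,sp)])):
    f=lambda q:np.concatenate([proj(c,W(q,d))-p for c,ps in cs for d,p in zip(D,ps)])
    r=least_squares(f,[.5,-.15,-.3]); print(nm,np.round(r.x,4),np.round(r.fun,1).tolist())
q=r.x
print('button',W(q,[0,-.07,.055]),'via top px',atz(t,*T(546,347),.055),'via scene',atz(s,*S(230,128),.055))
print('home button',W(q,[0,.05,.055]),'dir',W(q,[0,1,0])-W(q,[0,0,0]))
for n,p,z in(('cup',(430,125),.06),('drop',(490,150),.088),('jar',(425,325),.058)):
    w=atz(t,*p,z); d=w-W(q,[0,0,0]);c_,s_=np.cos(q[2]),np.sin(q[2]); print(n,np.round(w,3),'dock',np.round([c_*d[0]+s_*d[1],-s_*d[0]+c_*d[1]],3))
for p,z in (((460,455),.04),):pass
o=ctrl.get_obs(); print(o['ee_pos'],o['eef_rot'],o['grip_width'],ctrl.tip_reach,o['force'])
```

```text
top [ 0.5689 -0.1574 -0.3155] [1.5, -0.0, 1.0, 0.9, -1.2, -0.8, -1.4, -0.2]
scene [ 0.5697 -0.1569 -0.3347] [-1.8, -0.1, -0.4, -1.1, 1.6, -0.3, 0.5, 1.1]
both [ 0.5691 -0.1572 -0.3216] [1.6, 0.1, 0.7, 0.9, -1.4, -1.2, -1.2, -0.5, -1.8, -0.1, -0.9, -1.2, 1.3, -0.9, 0.9, 0.7]
button [ 0.54695981 -0.22365203  0.055     ] via top px [ 0.5461836  -0.22291815  0.055     ] via scene [ 0.54879585 -0.22184993  0.055     ]
home button [ 0.58488441 -0.10980246  0.055     ] dir [0.31603835 0.94874642 0.        ]
cup [ 0.698 -0.193  0.06 ] dock [0.134 0.007]
drop [ 0.656 -0.274  0.088] dock [ 0.12  -0.084]
jar [ 0.405 -0.197  0.058] dock [-0.143 -0.09 ]
[ 0.17022683 -0.52278342  0.22995718] [-3.14056338e+00 -5.11327779e-05  3.14795903e-01] 0.09413548081024187 0.025 [ 0.95239579  1.28418681 -0.68454654]
```

Request:
apply_moves:
  deltas:
    - [255,2,1.6,0,0,0,0.0935]
    - [255,2,1.6,0,0,0,0.0935]
    - [255,2,1.6,0,0,0,0.0935]
    - [255,2,1.6,0,0,0,0.0935]
    - [255,2,1.6,0,0,0,0.0935]
    - [255,2,1.6,0,0,0,0.0935]
    - [255,2,1.6,0,0,0,0.0935]
    - [255,2,1.6,0,0,0,0.0935]
    - [255,2,1.6,0,0,0,0.0935]
    - [255,2,1.6,0,0,0,0.0935]
  grip_force: 10

```text
time_s: 1.1
ee_pos: [0.371, -0.3621, 0.2302]
eef_rot: [-3.141, -0.0, 1.254]
force: [0.0, -0.2, -0.3]
grip_width: 0.0175
grip_force: 0.0
```

Run:
```python
from h import *
t,s=load('top0'),load('scene0')
T=lambda u,v:(310+(u-1.5)/4,140+(v-1.5)/4); S=lambda u,v:(180+(u-2)/5,145+(v-2)/5)
def yaw(a,b): d=b-a; return np.arctan2(d[1],d[0])-np.pi/2
for n,c,a,b,z in(('base-',t,T(565,560),T(40,335),.012),('rack',t,T(640,222),T(197,42),.033),('cass+x',t,T(538,208),T(295,105),.062),('cass-x',t,T(455,432),T(203,330),.062),('s rack',s,S(95,258),S(505,425),.033),('s cass',s,S(207,205),S(425,297),.062)):
    print(n,round(yaw(atz(c,*a,z),atz(c,*b,z)),4))
from station import ctrl
o=ctrl.get_obs(); print(o['ee_pos'],o['eef_rot'],o['grip_width'],o['force'],o['time_s'])
```

```text
base- -0.3238
rack -0.3153
cass+x -0.3302
cass-x -0.3054
s rack -0.3016
s cass -0.3303
[ 0.37095635 -0.36212587  0.23019269] [-3.14113020e+00 -2.74294129e-04  1.25362612e+00] 0.017491148346575013 [ 0.03920028 -0.23551701 -0.27819606] 1.1
```

Request:
apply_moves:
  deltas:
    - [255,2.96,2.38,0,0,0,0]
    - [255,2.96,2.38,0,0,0,0]
    - [255,2.96,2.38,0,0,0,0]
    - [255,2.96,2.38,0,0,0,0]
    - [255,2.96,2.38,0,0,0,0]
    - [255,2.96,2.38,0,0,0,0]
    - [255,0,0,-4,0,0,0]
    - [255,0,0,-4,0,0,0]
    - [255,0,0,-4,0,0,0]
    - [255,0,0,-1.5,0,0,0]

```text
time_s: 2.1
ee_pos: [0.5463, -0.2193, 0.0915]
eef_rot: [-3.136, -0.001, 1.25]
force: [-0.1, -0.8, 0.0]
grip_width: 0.0009
grip_force: 0.0
```

Run:
```python
from h import *
c=snap('scene','scene1'); t=snap('top','top1')
a=cv2.resize(c['img'][100:230,160:330,::-1],None,fx=4,fy=4,interpolation=cv2.INTER_CUBIC)
cv2.imwrite('pics/crops1.png',a)
from station import ctrl
o=ctrl.get_obs(); print(o['ee_pos'],o['eef_rot'],o['grip_width'],o['force'],o['time_s'])
p=o['ee_pos']-np.array([0,0,.025]); q=proj(c,p); print((q-[160,100])*4)
```

```text
[ 0.54715804 -0.21985569  0.09384301] [-3.13801695e+00 -4.67728316e-04  1.24971243e+00] 0.0005748794252558025 [ 0.02128758 -0.93792532  0.30473768] 2.2
[263.43262887 258.01716893]
```

View pics/crops1.png

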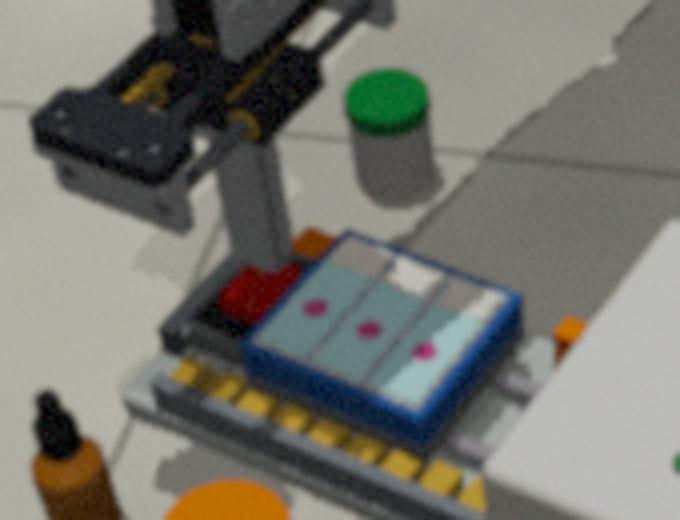

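The view shows the closed fingertips above the button, at about (258,265) in the crop, behind the cassette's rear face and clear of it. I'll press now.

Request:
apply_moves:
  deltas:
    - [255,0,0,-1,0,0,0]
    - [255,0,0,-0.7,0,0,0]
    - [255,0,0,-0.4,0,0,0]
    - [255,0,0,-0.2,0,0,0]
    - [255,0,0,0,0,0,0]

```text
time_s: 2.7
ee_pos: [0.5486, -0.2205, 0.0735]
eef_rot: [3.139, 0.0, 1.25]
force: [0.8, -1.3, 6.2]
grip_width: 0.0009
grip_force: 3.2
```

Request:
apply_moves:
  deltas:
    - [255,0,0,-0.2,0,0,0]
    - [255,0,0,-0.2,0,0,0]
    - [255,0,0,0,0,0,0]

```text
time_s: 3.0
ee_pos: [0.5491, -0.2207, 0.0719]
eef_rot: [3.137, 0.001, 1.25]
force: [-6.6, 4.0, 26.7]
grip_width: 0.0003
grip_force: 13.7
```

Request:
apply_moves:
  deltas:
    - [255,0,0,0.1,0,0,0]
    - [255,0.078,0.237,0,0,0,0]
    - [255,0.156,0.475,0,0,0,0]
    - [255,0.156,0.475,0,0,0,0]
    - [255,0.156,0.475,0,0,0,0]
    - [255,0.156,0.475,0,0,0,0]
    - [255,0,0,0,0,0,0]

```text
time_s: 3.7
ee_pos: [0.5562, -0.1988, 0.072]
eef_rot: [3.138, 0.0, 1.25]
force: [-2.5, 2.9, 18.2]
grip_width: 0.0002
grip_force: 9.2
```

Run:
```python
from h import *
c=snap('scene','scene2')
a=cv2.resize(c['img'][100:230,160:330,::-1],None,fx=4,fy=4,interpolation=cv2.INTER_CUBIC)
cv2.imwrite('pics/crops2.png',a)
```

```text
(no output)
```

View pics/crops2.png

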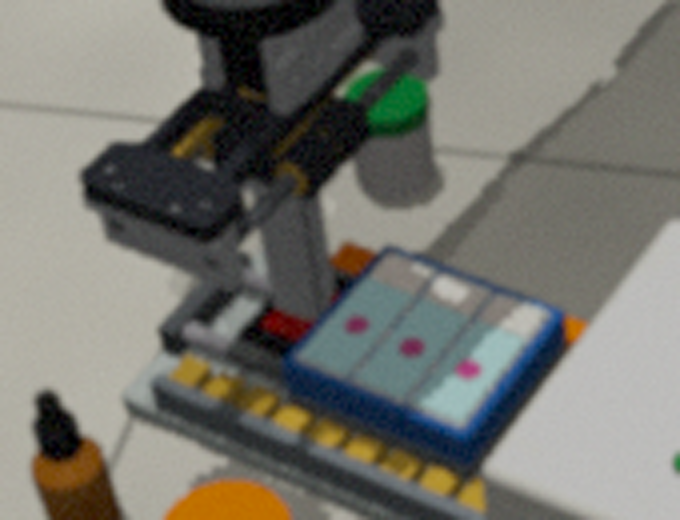

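The carriage follows the button: the cassette's rear corner moved from (247,345) to (290,370). I'll keep going.

Request:
apply_moves:
  deltas:
    - [255,0.156,0.475,0,0,0,0]
    - [255,0.22,0.665,0,0,0,0]
    - [255,0.22,0.665,0,0,0,0]
    - [255,0.22,0.665,0,0,0,0]
    - [255,0.22,0.665,0,0,0,0]
    - [255,0.22,0.665,0,0,0,0]
    - [255,0.22,0.665,0,0,0,0]
    - [255,0.22,0.665,0,0,0,0]
    - [255,0.22,0.665,0,0,0,0]
    - [255,0.156,0.475,0,0,0,0]

```text
time_s: 4.75
ee_pos: [0.5771, -0.1364, 0.0721]
eef_rot: [3.137, 0.0, 1.25]
force: [-2.3, -1.1, 16.9]
grip_width: 0.0006
grip_force: 8.5
```

Request:
apply_moves:
  deltas:
    - [255,0.156,0.475,0,0,0,0]
    - [255,0.156,0.475,0,0,0,0]
    - [255,0.156,0.475,0,0,0,0]
    - [255,0.156,0.475,0,0,0,0]
    - [255,0.156,0.475,0,0,0,0]
    - [255,0.094,0.285,0,0,0,0]
    - [255,0.094,0.285,0,0,0,0]
    - [255,0,0,0,0,0,0]

```text
time_s: 5.55
ee_pos: [0.5869, -0.1069, 0.0721]
eef_rot: [3.137, -0.0, 1.25]
force: [-0.1, -0.4, 16.6]
grip_width: 0.0
grip_force: 8.0
```

Request:
apply_moves:
  deltas:
    - [255,0.063,0.19,0,0,0,0]
    - [255,0.063,0.19,0,0,0,0]
    - [255,0,0,0,0,0,0]

```text
time_s: 5.85
ee_pos: [0.5878, -0.1046, 0.0721]
eef_rot: [3.137, 0.002, 1.25]
force: [-3.8, -10.9, 16.3]
grip_width: 0.0006
grip_force: 8.1
```

Run:
```python
from h import *
c=snap('top','top3')
a=cv2.resize(c['img'][120:290,300:490,::-1],None,fx=3.5,fy=3.5,interpolation=cv2.INTER_CUBIC)
b=snap('scene','scene3')['img'][120:230,180:330,::-1]
cv2.imwrite('pics/crops3.png',cv2.resize(b,None,fx=5,fy=5,interpolation=cv2.INTER_CUBIC))
```

```text
(no output)
```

View pics/crops3.png

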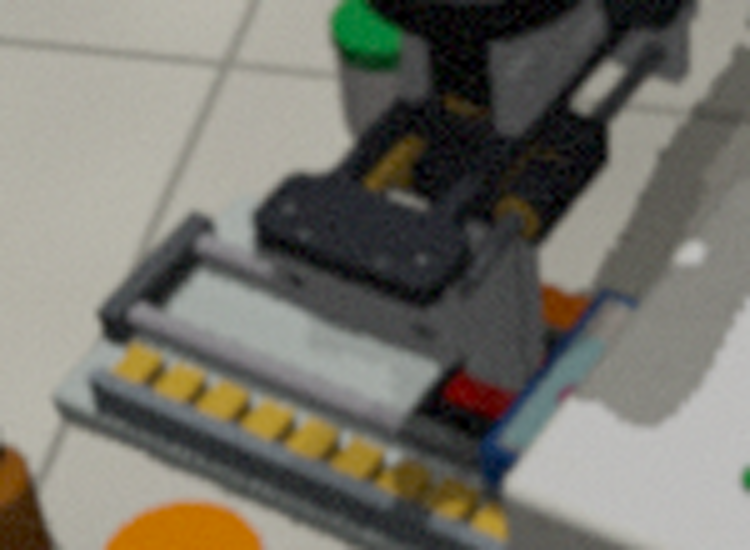

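The view shows the cassette in the tunnel with the button still held, and the horizontal force has risen to 11.5 N, so the carriage is at the end stop. I'll release straight up and back away.

Request:
apply_moves:
  deltas:
    - [255,0,0,0.3,0,0,0]
    - [255,0,0,0.4,0,0,0]
    - [255,0,0,0.5,0,0,0]
    - [255,0,0,0.8,0,0,0]
    - [255,0,0,2,0,0,0]
    - [255,0,0,4,0,0,0]
    - [255,0,0,4,0,0,0]
    - [255,-2,-4,3,0,0,0]
    - [255,-2,-4,0,0,0,0]
    - [255,-2,-4,0,0,0,0]

```text
time_s: 6.95
ee_pos: [0.5273, -0.2208, 0.2185]
eef_rot: [3.14, -0.0, 1.251]
force: [0.6, 0.1, -0.6]
grip_width: 0.0006
grip_force: 0.0
```

Request:
apply_moves:
  deltas:
    - [255,-2,-4,0,0,0,0]
    - [255,-2,-4,0,0,0,0]
    - [255,-2,-4,0,0,0,0]
    - [255,-2,-4,0,0,0,0]
    - [255,0,0,0,0,0,0]
    - [255,0,0,0,0,0,0]

```text
time_s: 7.55
ee_pos: [0.4476, -0.3802, 0.2173]
eef_rot: [-3.141, -0.001, 1.248]
force: [0.4, 0.5, -0.1]
grip_width: 0.0005
grip_force: 0.0
```

Run:
```python
from h import *
c=snap('top','top4'); s=snap('scene','scene4')
A=cv2.resize(c['img'][110:260,300:490,::-1],(760,600),interpolation=cv2.INTER_CUBIC); cv2.imwrite('pics/ct4.png',A)
cv2.imwrite('pics/cs4.png',cv2.resize(s['img'][120:250,160:330,::-1],None,fx=4,fy=4,interpolation=cv2.INTER_CUBIC))
```

```text
(no output)
```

View pics/ct4.png

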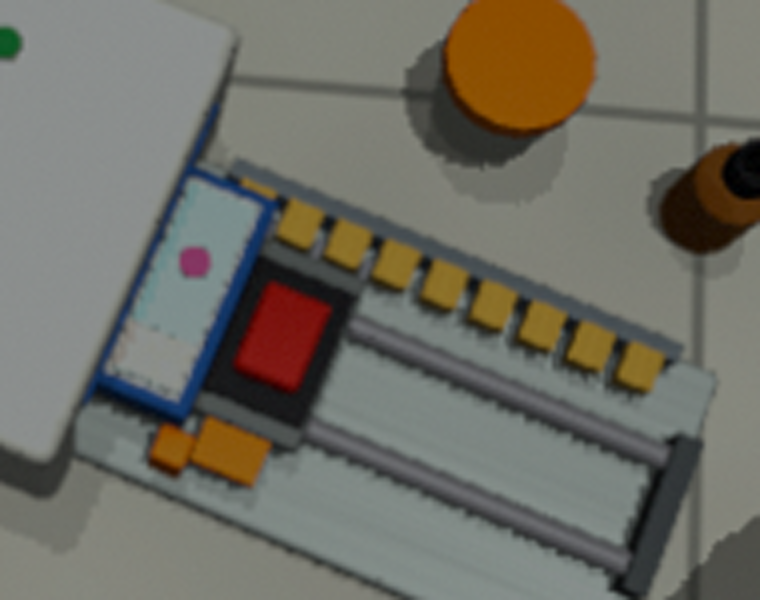

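View pics/cs4.png

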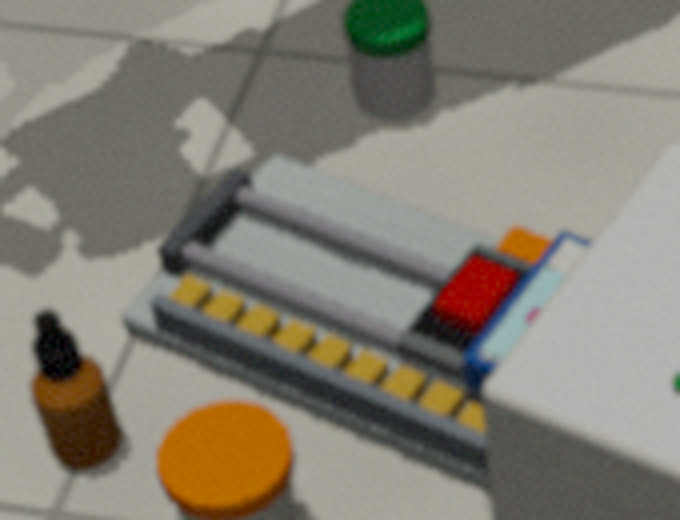

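The lug at (230,450) meets the end stop at (172,448), the button is up again, the bottle, cup and jar haven't moved, and the arm is clear.

```bash
python3 -c "
from station import ctrl
print(ctrl.hand_in())"
```

```text
the job is handed in; nothing more can be done
None
```

The carriage is at its end stop with the button sprung up to lock it, the bottle, cup and jar are untouched, and the job was handed in with the arm clear after about 7.7 s of robot time.

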